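# Sort the mixed tote of stems and brackets into the part-full stock bins

### The job

Sort the mixed tote: put both chrome stems in the blue bin that already holds stems and both white brackets in the one that holds brackets. Lay each part level and lengthwise on top of its fellows; how full the bins are is not known, so feel for them and set the part down gently, neither dropping it nor pressing hard. Leave the other things on the bench where they are.

Things in the scene. Friction and masses are not known exactly. Their poses are not given: they have to be found in the camera images.
- tote: shallow blue tote fixed on a steel stand, sloping 35 deg down to the robot; inner floor 252 (up the slope) x 352 mm; walls square to it, 46 mm high, 4 thick, rim 5 mm wider; origin: middle of the inner floor, 118 mm above the bench, x up the slope, away from the robot, y across, z square to the floor, leaning 35 deg to the robot. The four parts lie in it side by side, 70 to 90 mm apart
- stem_1: handlebar stem, 160 mm, 0.24-0.43 kg: chrome tube 32 mm in diameter, x = -80 to 46 mm, square aluminium block 32 x 32 mm, x = 46 to 80; origin on the axis, mid-length, x to the block; balances at x = 4. Starts in the tote, x up the slope within 3 deg, z square to its floor, lower end against the end wall, where it rubs and tips in the hand if lifted before it is slid clear; 25 mm free beside
- stem_2: a second stem, the same as stem_1
- bracket_1: white bracket, 146 mm, 0.19-0.35 kg: straight arm 26 mm wide, 32 high, x = -80 to 30 mm, round head 46 mm in diameter, 32 high, centred at x = 43; origin at mid-height on the arm's centre line; balances near x = 0. Starts lying in the tote, x up the slope within 3 deg, z square to its floor, lower end against the end wall, as the stems; 25 mm free beside the arm
- bracket_2: a second bracket, the same as bracket_1
- stem_bin: blue open bin fixed on the bench, 216 (x) x 178 (y) x 96 mm high, walls 4 mm; origin: middle of underside, z up. Part full of stems packed along x over the whole floor, which give 1 mm per 8 N. Fill not measured: the stock's top is 36 to 81 mm above the bench, level; ridges at y = -60, -20, 20, 60; a part sinks 0 to 7 mm between them; new parts lie best at y = 40 or -40. The bins change places
- bracket_bin: blue open bin fixed on the bench, 216 (x) x 178 (y) x 96 mm high, walls 4 mm; origin: middle of underside, z up. Part full of brackets packed along x over the whole floor, which give 1 mm per 8 N. Fill not measured: the stock's top is 36 to 81 mm above the bench, level; ridges at y = -60, -20, 20, 60; a part sinks 0 to 7 mm between them; new parts lie best at y = 40 or -40. The bins change places
- wrench: loose steel open-ended wrench lying on the bench in front; bystander
- screwdriver: loose screwdriver lying on the bench in front; bystander
- mallet: loose hammer lying on the bench in front, to the left; bystander
- hub: loose aluminium wheel hub, 60 mm across, 42 mm high, standing behind; bystander
- screw_box: loose orange box of screws, 90 x 60 x 45 mm, behind the bins; bystander
- carton: loose cardboard carton, 120 x 80 x 60 mm, on the right; bystander
- oil_can: loose spray can, 60 mm across, 130 mm high, behind the bins; bystander
Mind the look-alikes: they are no part of the job. What is shaped like the bracket_2 but turquoise is not meant.

How it is judged:
By the outcome, as a careful person would: the job done as asked, in the order asked, and still so for the second after the job is handed in, with the robot touching nothing.
It also fails if it takes over 72 s, if anything falls off the work surface, if the arm or the gripper's body presses on something with over 40 N, if the wrist force passes 120 N, or if a joint passes its speed limit or range.

### The arm

A 6-joint arm with a two-finger parallel gripper is mounted at the origin on the work surface. World frame = base frame: x ahead of the robot, y to its left, z up, the work surface at z = 0. Lengths are in mm, angles in rad, forces in N, time in s.
With the tool pointing down it reaches from about 225 to 875 mm from the base axis. Payload 3.4 kg.
Tool frame: the origin (TCP) lies between the finger pads; the fingertips stand 22 mm ahead of it and the grasp point (between the pads) lies 3 mm ahead of it; z points along the fingers, y is the line along which they close (so a half turn about z gives the same grasp; the last joint's range is limited). The gripper opens to 85 mm and grips with 20 to 120 N. Pads are 22 mm wide; open, the fingers measure 114 mm over their backs; the gripper's body (76 mm by 85 mm) begins 54 mm behind the grasp point. The pads swing forward as they close: fully open they stand 13 mm farther back than shut.
Start: joints at [1.082, 0.276, 1.505, -0, 1.361, -0.121], TCP at [206.767, 536.571, 253.328] pointing down, gripper open.
Joint ranges: [-2.89, 2.89], [-0.75, 2.08], [0.22, 2.7], [-1.18, 4.32], [0.11, 2.71], [-2.7, 2.7]. Speed limits (rad/s): [2.57, 2.57, 3.14, 3.14, 3.14, 3.14].

### API

Orientations are given as a unit quaternion [w, x, y, z].
In Python, from workcell import arm, read_camera, calibration, models gives the robot as it stands. Calls block until the motion is done:
- arm.goto(position, orientation): joint-space move of the TCP to a pose.
- arm.line_to(position, rot=None, speed=150, until_force=None): straight line of the TCP; rot=None keeps the orientation; speed is the mean speed in mm/s. With until_force (N) it stops when the force on the tool has changed by that much, and returns True; else False.
- arm.move_joints(angles): joint-space move.
- arm.let_go() and arm.grab(f_grip=None): open the fingers fully, or close them until they stop; f_grip is the grip in N (None keeps the last).
- arm.hold(seconds).
- arm.inverse_kinematics(position, orientation): joint angles nearest the present ones, or None.
- arm.read_state(): the state.
- read_camera(name): name is "scene" or "top"; returns the picture (384x512x3 uint8, red, green, blue); there is no depth.
- calibration(name): a dict with "mtx" (3x3 intrinsics, pixels), "k1" (the pictures are not rectified: a ray, as slopes to the right and down, at radius r is drawn at 1 + k1 r^2 times it, then the intrinsics apply), "rvec" (rotation vector, rad) and "tvec" (3), from world to camera coordinates, as OpenCV has them. Camera axes: x right, y down, z forward; pixel columns grow to the right and rows downward; lengths in mm; the calibration is good to about 2 mm. A picture is of the moment at which its call begins. calibration takes no time and is no camera call.
A pose or a line that the arm cannot do raises arm.Unreachable and nothing moves.
- arm.finish_job(): hands the job in; it is judged then, once.
Trained networks look in the newest picture that a camera, given by its name, has taken for a name from the list of things; names that differ only in an ending like _2 or _b are one class to them, and where a whole thing is asked for, a point or a joint stands for the part that bears it (a point fixed in the world has none). Each returns a list of dicts, best first, with "p" (0 to 1); they miss things now and then, are a little off and sometimes report something else, mostly with a low value. They report only what shows in the picture. A call takes as long as a camera call. They do not tell look-alikes from the thing itself.
- models.silhouettes(camera, target): "pixels" (384x512 bool, what is visible of it) and "uv" ([column, row] in pixels, amid what is visible of it).
- models.place_of(camera, target): "uv" ([column, row] in pixels: a listed point, or the origin of a listed thing).
The state is a dict: "clock": time; "q": joint angles; "joint_velocities": joint speeds; "joint_torque": joint torques, N m; "eef_pos": TCP position; "tcp_rot": TCP orientation; "force": force on the tool from outside, world axes, zero at the start; "torque": the same for the moment, N m; "opening": opening from 0.0 (shut) to 1.0 (fully open); "grip_force": force on a finger pad.
Only numpy, scipy, OpenCV 4.12 (cv2) and the standard library are available. Lean on these libraries where they do the work, as an engineer would, in place of code of your own. Each camera call takes 0.05 s, during which the arm holds its last target. There are 200 camera calls.

## Working session

There is one attempt and no reset: what is moved stays moved. The work goes in short steps, each a Python script; the robot and the scene stay as the last script left them, time stands still between calls to the robot, and variables do not carry over. Pictures are saved under pics/ and viewed, at most 10 in all, crops included, and the job is handed in when it is done.

```bash
mkdir -p pics; ls
python3 - <<'E'
from workcell import arm, read_camera, calibration, models
import cv2
for c in ("scene","top"):
    im=read_camera(c); cv2.imwrite(f"pics/{c}0.png",cv2.resize(im[:,:,::-1],(800,600),interpolation=cv2.INTER_CUBIC))
    k=calibration(c); print(c,k)
    for t in ("stem_1","bracket_1","stem_bin","bracket_bin","tote"):
        for f in (models.place_of,):
            print(t,[(round(d["p"],2),[round(float(v),1) for v in d["uv"]]) for d in f(c,t)])
print(arm.read_state())
E
```

```text
pics
scene {'mtx': array([[378.69648316,   0.        , 253.3931948 ],
       [  0.        , 378.69648316, 188.67599005],
       [  0.        ,   0.        ,   1.        ]]), 'k1': -0.06217473004608202, 'rvec': array([ 2.36133015,  1.11679704, -0.30357038]), 'tvec': array([-391.63259181, -274.78245689, 1591.13120317])}
stem_1 [(0.74, [236.4, 281.1]), (0.7, [289.3, 166.3]), (0.64, [292.6, 147.1])]
bracket_1 [(0.97, [280.7, 179.8]), (0.93, [300.0, 129.9]), (0.63, [350.8, 106.1])]
stem_bin [(0.89, [147.7, 264.0]), (0.27, [238.6, 284.6]), (0.24, [202.4, 304.3])]
bracket_bin [(0.63, [207.5, 240.0]), (0.4, [290.7, 163.5]), (0.25, [81.6, 279.8])]
tote [(0.94, [303.8, 155.2])]
top {'mtx': array([[437.07195735,   0.        , 259.60978518],
       [  0.        , 437.07195735, 194.92142457],
       [  0.        ,   0.        ,   1.        ]]), 'k1': 0.03801048354820641, 'rvec': array([ 2.18757786, -2.19672883,  0.03866465]), 'tvec': array([  53.0034455 ,  539.99033282, 1640.62157176])}
stem_1 [(0.94, [191.1, 204.7]), (0.76, [207.5, 193.7])]
bracket_1 [(0.76, [172.2, 215.9]), (0.65, [96.2, 220.8]), (0.54, [231.8, 182.6])]
stem_bin [(0.57, [369.7, 205.7])]
bracket_bin [(0.57, [310.2, 194.2])]
tote [(0.65, [190.7, 188.8])]
{'clock': 0.6, 'q': array([ 1.08196407e+00,  2.75852344e-01,  1.50489116e+00,  2.09629059e-05,
        1.36072901e+00, -1.20975891e-01]), 'joint_velocities': array([-3.36118001e-05,  1.30888920e-03,  1.37030349e-03, -3.33487933e-04,
       -6.96023365e-04,  4.80264239e-04]), 'joint_torque': array([-1.28211195e-03, -4.16396856e+01, -2.45982295e+01, -3.45688513e-04,
        5.62180248e-04, -1.14506702e-05]), 'eef_pos': array([206.77443092, 536.55658304, 253.35874235]), 'tcp_rot': array([8.25490443e-06, 1.82895046e-01, 9.83132442e-01, 6.03771531e-05]), 'force': array([-0.32541353,  0.30869576, -0.73583363]), 'torque': array([-0.0187288 , -0.02244476, -0.00817553]), 'grip_force': 0.0, 'opening': 1.000074706112328}
```

View pics/scene0.png

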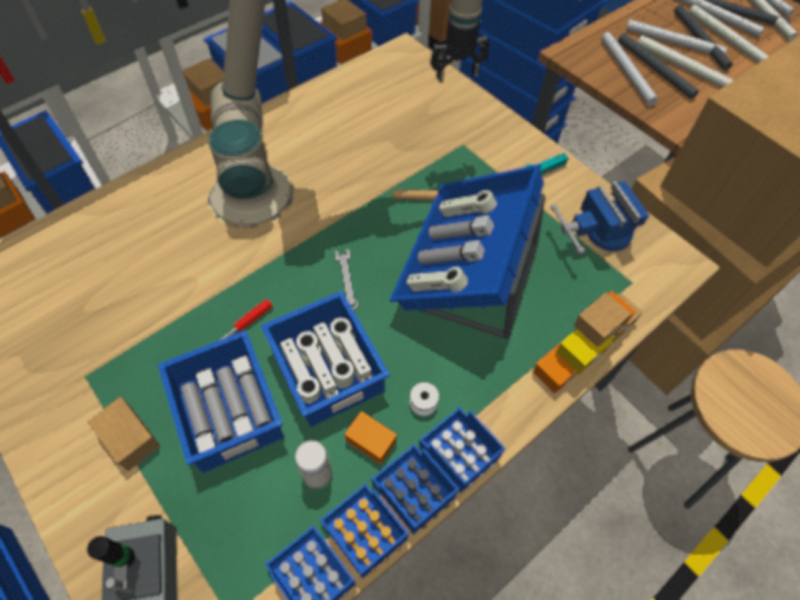

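View pics/top0.png

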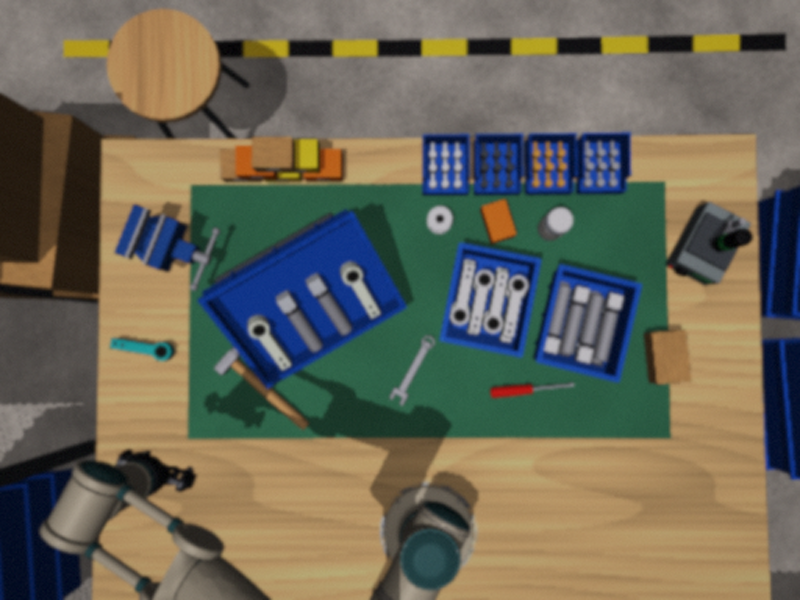

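The blue tote (centre near px (300,295) in the 800x600 top view) holds bracket, stem, stem, bracket in that order. The bracket bin is at (490,300) and the stem bin at (590,320). The turquoise look-alike at (140,348) is outside the tote. Next I fit the poses.

```bash
cat > h.py <<'E'
import numpy as np, cv2
from scipy.optimize import least_squares
from scipy.spatial.transform import Rotation as R
from workcell import arm, read_camera, calibration, models
A=np.linspace(0,2*np.pi,72,endpoint=False); D=np.c_[np.cos(A),np.sin(A)]
def proj(c,P):
    k=calibration(c); X=R.from_rotvec(k["rvec"]).apply(P)+k["tvec"]
    s=X[:,:2]/X[:,2:]; s=s*(1+k["k1"]*(s**2).sum(1,keepdims=True))
    return s@np.diag(np.diag(k["mtx"])[:2])+k["mtx"][:2,2]
def big(m):
    n,l,st,_=cv2.connectedComponentsWithStats(m.astype(np.uint8)); 
    return l==1+np.argmax(st[1:,4])
def sup(m):
    v,u=np.nonzero(big(m)); return (np.c_[u,v]@D.T).max(0)+.5
def box(x0,x1,y0,y1,z0,z1): return np.array([[x,y,z] for x in(x0,x1) for y in(y0,y1) for z in(z0,z1)],float)
def cyl(p,q,r,ax):
    a=np.linspace(0,2*np.pi,24,endpoint=False); o=np.zeros_like(a)
    return np.concatenate([np.c_[o+h,r*np.cos(a),r*np.sin(a)] if ax=="x" else np.c_[p+r*np.cos(a),r*np.sin(a),o+h] for h in ((p,q) if ax=="x" else (-16,16))])
STEM=np.r_[cyl(-80,46,16,"x"),box(46,80,-16,16,-16,16)]
BRK=np.r_[box(-80,30,-13,13,-16,16),cyl(43,0,23,"z")]
BIN=box(-108,108,-89,89,0,96)
TOTE=np.r_[box(-130,130,-180,180,-4,46),box(-135,135,-185,185,42,46)]
def Rt(yaw): return R.from_euler("ZY",[yaw,-np.deg2rad(35)])   # tote axes
def fit(pts,pose,obs,x0):
    f=lambda p: np.concatenate([(proj(c,pose(p,pts))@D.T).max(0)-s for c,s in obs])
    r=least_squares(f,x0,loss="soft_l1",x_scale=[10]*(len(x0)-1)+[.1]); return r.x,np.abs(r.fun).mean(),np.sqrt((f(r.x)**2).mean())
E
cat > fit.py <<'E'
from h import *
import json
S={}
for c in("top","scene"):
    read_camera(c)
    for t in("tote","stem_bin","bracket_bin","stem_1","bracket_1"):
        S[c,t]=models.silhouettes(c,t)
        print(c,t,[(round(d["p"],2),np.round(d["uv"]).astype(int).tolist(),int(d["pixels"].sum())) for d in S[c,t]])
import pickle; pickle.dump(S,open("S.pkl","wb"))
E
python3 fit.py
```

```text
top tote [(0.9, [189, 188], 6773)]
top stem_bin [(0.7, [375, 206], 3803), (0.57, [331, 249], 216)]
top bracket_bin [(0.62, [315, 193], 3486)]
top stem_1 [(0.88, [190, 203], 337), (0.72, [212, 189], 402)]
top bracket_1 [(0.75, [169, 215], 393), (0.67, [94, 223], 313), (0.56, [229, 181], 369)]
scene tote [(0.84, [315, 161], 5332)]
scene stem_bin [(0.87, [139, 260], 4556)]
scene bracket_bin [(0.85, [208, 230], 4312)]
scene stem_1 [(0.89, [293, 165], 399), (0.76, [298, 146], 359), (0.54, [237, 281], 634), (0.51, [272, 254], 292)]
scene bracket_1 [(0.7, [280, 183], 440), (0.6, [300, 132], 377), (0.53, [356, 106], 165)]
```

```bash
cat > fit2.py <<'E'
from h import *
import pickle,json
S=pickle.load(open("S.pkl","rb"))
g=lambda t,i,j:[("top",sup(S["top",t][i]["pixels"])),("scene",sup(S["scene",t][j]["pixels"]))]
tp=lambda p,P: Rt(p[2]).apply(P)+[p[0],p[1],118]
bp=lambda p,P: R.from_euler("z",p[2]).apply(P)+[p[0],p[1],0]
out={}
def best(name,pts,pose,obs,x0):
    x,e,r=fit(pts,pose,obs,x0); print(name,np.round(x,3),"err",round(e,2),round(r,2),[ (np.round(fit(pts,pose,[o],x0)[0],3)).tolist() for o in obs]); out[name]=x.tolist(); return x
T=best("tote",TOTE,tp,g("tote",0,0),[480,260,.55])
best("stem_bin",BIN,bp,g("stem_bin",0,0),[450,-400,-.2])
best("bracket_bin",BIN,bp,g("bracket_bin",0,0),[450,-190,-.2])
def pp(p,P): # in tote: x,y, yaw
    return tp(T,R.from_euler("z",p[2]).apply(P)+[p[0],p[1],16])
# left to right in top picture = +y to -y
for n,t,M,i,j,y in(("bracket_1","bracket_1",BRK,0,1,110),("stem_1","stem_1",STEM,0,1,35),("stem_2","stem_1",STEM,1,0,-35),("bracket_2","bracket_1",BRK,2,0,-110)):
    best(n,M,pp,g(t,i,j),[-46,y,0])
json.dump(out,open("poses.json","w"))
E
python3 fit2.py
```

```text
tote [5.61236e+02 2.78728e+02 5.38000e-01] err 2.6 5.63 [[559.724, 280.743, 0.533], [580.836, 274.59, 0.625]]
stem_bin [ 4.91771e+02 -3.70832e+02 -2.85000e-01] err 1.34 1.67 [[494.263, -373.647, -0.241], [490.873, -369.055, -0.29]]
bracket_bin [ 5.45032e+02 -1.45849e+02 -1.90000e-01] err 1.67 1.96 [[550.124, -146.157, -0.211], [543.682, -146.475, -0.176]]
bracket_1 [-4.32630e+01  1.25882e+02 -1.50000e-02] err 0.47 0.58 [[-41.033, 126.453, -0.007], [-45.922, 126.0, -0.027]]
stem_1 [-4.8717e+01  4.4469e+01 -2.6000e-02] err 0.63 0.79 [[-46.592, 44.776, -0.02], [-50.269, 44.362, -0.04]]
stem_2 [-4.8912e+01 -3.4415e+01 -1.3000e-02] err 0.42 0.51 [[-47.212, -33.986, -0.008], [-50.43, -34.466, -0.022]]
bracket_2 [-4.72590e+01 -1.14499e+02 -2.70000e-02] err 0.37 0.46 [[-46.189, -113.339, -0.027], [-47.847, -115.744, -0.034]]
```

```bash
cat > ov.py <<'E'
from h import *
import json,sys
o=json.load(open("poses.json")); T=o["tote"]
tp=lambda p,P: Rt(p[2]).apply(P)+[p[0],p[1],118]
bp=lambda p,P: R.from_euler("z",p[2]).apply(P)+[p[0],p[1],0]
def rect(a,b,z): return np.array([[a,b,z],[-a,b,z],[-a,-b,z],[a,-b,z]],float)
def ov(c,u0,v0,w,h,k,fn):
    im=cv2.resize(read_camera(c)[v0:v0+h,u0:u0+w,::-1],None,fx=k,fy=k,interpolation=cv2.INTER_CUBIC)
    L=[(tp(T,rect(135,185,46)),(0,255,255)),(tp(T,rect(126,176,0)),(0,0,255))]
    for b in("stem_bin","bracket_bin"): L+=[(bp(o[b],rect(108,89,96)),(0,255,255)),(bp(o[b],rect(108,89,0)),(0,0,255))]
    for P,col in L: cv2.polylines(im,[np.int32(np.round(((proj(c,P)-[u0,v0]+.5)*k)*8))],True,col,1,cv2.LINE_AA,3)
    cv2.imwrite(fn,im)
s=sys.argv[1]
a=(110,120,310,130); b=(90,80,270,230)
ov("top",*a,2.58,"pics/a.png"); ov("scene",*b,2.6,"pics/b.png")
A_,B_=cv2.imread("pics/a.png"),cv2.imread("pics/b.png")
cv2.imwrite(f"pics/{s}top.png",A_); cv2.imwrite(f"pics/{s}sc.png",B_)
E
python3 ov.py o1
```

```text
(no output)
```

View pics/o1top.png

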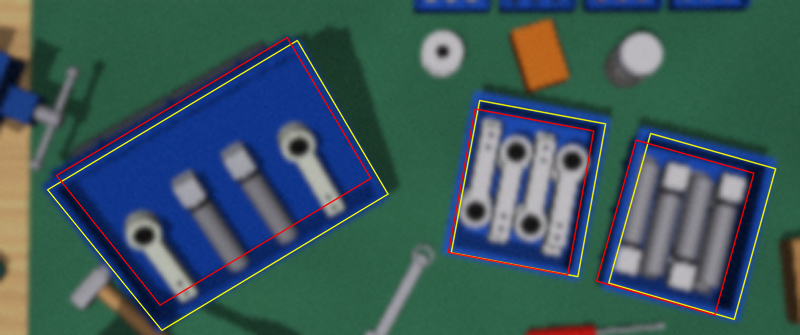

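View pics/o1sc.png

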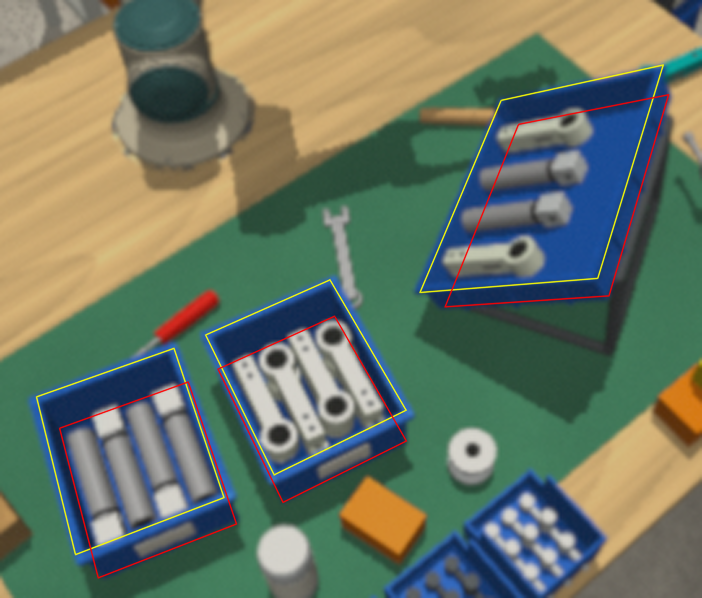

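The overlay shows the parts and tote close to right. The bin outlines are a few pixels off, probably because of a rim or soft masks, so I refit from the blue colour.

```bash
cat > fit3.py <<'E'
from h import *
import json
o=json.load(open("poses.json"))
tp=lambda p,P: Rt(p[-1]).apply(P)+[p[0],p[1],118]
bp=lambda p,P: R.from_euler("z",p[-1]).apply(P)+[p[0],p[1],0]
seed={"top":{"tote":(189,188),"stem_bin":(375,206),"bracket_bin":(315,193)},"scene":{"tote":(315,161),"stem_bin":(139,260),"bracket_bin":(208,230)}}
B={}
for c in seed:
    h=cv2.cvtColor(read_camera(c),cv2.COLOR_RGB2HSV)
    B[c]=((h[...,0]>100)&(h[...,0]<130)&(h[...,1]>130)&(h[...,2]>35)).astype(np.uint8)
vis=[]
for n,M,pose in(("tote",TOTE,tp),("stem_bin",BIN,bp),("bracket_bin",BIN,bp)):
    obs=[]
    for c in seed:
        q=proj(c,pose(o[n],M)); w=np.zeros((384,512),np.uint8); cv2.fillConvexPoly(w,cv2.convexHull(np.int32(q)),1); w=cv2.dilate(w,np.ones((13,13)))
        obs.append((c,sup(B[c]&w)))
    if n!="tote":
        def pr(p,P): # p: x,y,rim,yaw
            e=p[2]; return bp(p,np.r_[BIN,box(-108-e,108+e,-89-e,89+e,90,96)])
        for ob in(obs,obs[:1],obs[1:]):
            x,e,r=fit(M,pr,ob,[*o[n][:2],3,o[n][2]]); print(n,np.round(x,3),round(e,2),round(r,2))
            if ob is obs: best=[x[0],x[1],x[3]]
    else:
        for ob in(obs,obs[:1],obs[1:]):
            x,e,r=fit(M,pose,ob,o[n]); print(n,np.round(x,3),round(e,2),round(r,2))
            if ob is obs: best=x.tolist()
    o[n]=best
json.dump(o,open("poses2.json","w"))
E
python3 fit3.py
```

```text
tote [5.58416e+02 2.77616e+02 5.22000e-01] 0.57 0.77
tote [5.58621e+02 2.79160e+02 5.16000e-01] 0.63 0.84
tote [5.58336e+02 2.76022e+02 5.26000e-01] 0.41 0.5
stem_bin [ 4.93284e+02 -3.68896e+02  6.86700e+00 -2.43000e-01] 0.37 0.47
stem_bin [ 4.93967e+02 -3.68326e+02  7.17200e+00 -2.42000e-01] 0.35 0.43
stem_bin [ 4.92111e+02 -3.69365e+02  6.27300e+00 -2.47000e-01] 0.3 0.39
bracket_bin [ 5.47882e+02 -1.44544e+02  7.36400e+00 -2.03000e-01] 0.41 0.5
bracket_bin [ 5.48601e+02 -1.43473e+02  7.79700e+00 -2.06000e-01] 0.25 0.33
bracket_bin [ 5.46503e+02 -1.45137e+02  6.17900e+00 -1.93000e-01] 0.3 0.41
```

```bash
sed -i 's/^T=best.*/T=json.load(open("poses2.json"))["tote"]/; s/^best("\(stem\|bracket\)_bin.*//; s/^json.dump.*/o=json.load(open("poses2.json")); o.update(out); json.dump(o,open("poses2.json","w"))/' fit2.py; python3 fit2.py
cat >> h.py <<'E'
import json,os
if os.path.exists("poses2.json"):
    O=json.load(open("poses2.json")); T=O["tote"]; RT=Rt(T[2]); T0=np.array([T[0],T[1],118.])
    tw=lambda p: T0+RT.apply(p)
DOWN=R.from_euler("x",np.pi)
def quat(r): q=r.as_quat(); return q[[3,0,1,2]]
def rgrasp(n,flip): return RT*R.from_euler("z",O[n][2]+np.pi*flip)*DOWN   # tool x along part x, z into floor
def rbin(b,flip): return R.from_euler("z",O[b][2]+np.pi*flip)*DOWN
def bw(b,p): return np.array([O[b][0],O[b][1],0])+R.from_euler("z",O[b][2]).apply(p)
E
python3 - <<'E'
from h import *
for n in("bracket_1","stem_1","stem_2","bracket_2"):
  for f in(0,1):
    for s in(20,120):
      x,y,_=O[n]; q=arm.inverse_kinematics(tw([x+4,y,s]),quat(rgrasp(n,f))); print(n,f,s,None if q is None else np.round(q,2))
for b in("stem_bin","bracket_bin"):
  for f in(0,1):
   for y in(-40,40):
    for z in(60,200):
      q=arm.inverse_kinematics(bw(b,[0,y,z]),quat(rbin(b,f))); print(b,f,y,z,None if q is None else np.round(q,2))
E
```

```text
bracket_1 [-4.21750e+01  1.24443e+02 -1.00000e-03] err 0.47 0.58 [[-39.975, 125.187, 0.007], [-44.653, 124.135, -0.015]]
stem_1 [-4.6025e+01  4.2599e+01 -1.2000e-02] err 0.66 0.81 [[-44.031, 43.369, -0.007], [-47.214, 41.666, -0.028]]
stem_2 [-44.681 -36.494   0.   ] err 0.45 0.55 [[-43.159, -35.361, 0.006], [-45.645, -37.748, -0.011]]
bracket_2 [-4.15360e+01 -1.16666e+02 -1.30000e-02] err 0.5 0.58 [[-40.673, -114.632, -0.012], [-41.27, -119.446, -0.024]]
bracket_1 0 20 [ 0.57  0.24  2.17 -0.22  0.12  1.82]
bracket_1 0 120 [ 0.57  0.03  2.15 -0.09  0.35  1.7 ]
bracket_1 1 20 [ 0.57  0.24  2.17 -0.22  0.12 -1.32]
bracket_1 1 120 [ 0.57  0.03  2.15 -0.09  0.35 -1.44]
stem_1 0 20 [0.35 0.23 2.2  0.75 0.14 0.7 ]
stem_1 0 120 [0.32 0.01 2.18 0.33 0.37 1.11]
stem_1 1 20 [ 0.35  0.23  2.2   0.75  0.14 -2.44]
stem_1 1 120 [ 0.32  0.01  2.18  0.33  0.37 -2.03]
stem_2 0 20 [0.15 0.24 2.18 0.99 0.25 0.29]
stem_2 0 120 [0.09 0.03 2.16 0.58 0.46 0.67]
stem_2 1 20 None
stem_2 1 120 [ 0.09  0.03  2.16  0.58  0.46 -2.47]
bracket_2 0 20 [-0.03  0.27  2.13  0.99  0.37  0.16]
bracket_2 0 120 [-0.11  0.
[... 288 characters left out ...]
.12]
stem_bin 1 -40 60 [-0.81  0.52  1.64  0.    0.99 -2.14]
stem_bin 1 -40 200 [-0.81  0.39  1.46  0.    1.29 -2.14]
stem_bin 1 40 60 [-0.7   0.48  1.71  0.    0.95 -2.02]
stem_bin 1 40 200 [-0.7   0.35  1.53  0.    1.26 -2.02]
bracket_bin 0 -40 60 [-0.45  0.44  1.78 -0.    0.92  1.32]
bracket_bin 0 -40 200 [-0.45  0.3   1.6  -0.    1.24  1.32]
bracket_bin 0 40 60 [-0.31  0.44  1.79 -0.    0.91  1.46]
bracket_bin 0 40 200 [-0.31  0.3   1.61 -0.    1.23  1.46]
bracket_bin 1 -40 60 [-0.45  0.44  1.78  0.    0.92 -1.82]
bracket_bin 1 -40 200 [-0.45  0.3   1.6   0.    1.24 -1.82]
bracket_bin 1 40 60 [-0.31  0.44  1.79  0.    0.91 -1.68]
bracket_bin 1 40 200 [-0.31  0.3   1.61  0.    1.23 -1.68]
```

```bash
cat >> h.py <<'E'
DEL=np.deg2rad(8)
def rg(n): return rgrasp(n,0)*R.from_euler("y",-DEL)
def rb(b): return rbin(b,0)*R.from_euler("y",-DEL)
def off(r,h): # TCP so that the grasp point (3 ahead) sits at h
    return h-3*r.apply([0,0,1])
def st(m=""):
    s=arm.read_state(); print(m,"t",round(s["clock"],2),"p",np.round(s["eef_pos"],1),"F",np.round(s["force"],1),"M",np.round(s["torque"],2),"op",round(s["opening"],3),"g",round(s["grip_force"],1)); return s
def pick(n,dy=0,gx=2,hz=27,hov=130):
    r=rg(n); y=O[n][1]+dy; x=-46+gx
    arm.goto(off(r,tw([x,y,hov])),quat(r)); st("hover")
    hit=arm.line_to(off(r,tw([x,y,hz])),speed=150,until_force=12); st("down hit=%s"%hit)
    if hit: raise SystemExit
    arm.grab(70); st("grab")
    arm.line_to(off(r,tw([x+18,y,hz+1])),speed=60); st("slid")
    arm.line_to(off(r,tw([x+18,y,170])),speed=200); st("lift")
def above(b,y): r=rb(b); arm.goto(off(r,bw(b,[0,y,270])),quat(r))
def feel(b,y,base,hz=27,lo=26):
    r=rb(b); g=lambda z:off(r,bw(b,[0,y,z+hz]))
    arm.line_to(g(base),speed=180); st("in")
    hit=arm.line_to(g(lo),speed=25,until_force=5); s=st("felt %s"%hit)
    print("base of part at",round(s["eef_pos"][2]-g(0)[2],1)); return hit
E
python3 - <<'E'
from h import *
for n in("bracket_1","stem_1","stem_2","bracket_2"):
  r=rg(n); print(n,[np.round(q,2) if (q:=arm.inverse_kinematics(off(r,tw([-44,O[n][1],s])),quat(r))) is not None else None for s in (27,170)])
for b in("stem_bin","bracket_bin"):
  r=rb(b); print(b,[arm.inverse_kinematics(off(r,bw(b,[0,y,s])),quat(r)) is not None for s in (50,270) for y in(-40,40)], r.as_matrix()[:,2], rg("stem_1").as_matrix()[:,2])
pick("stem_1"); 
im=read_camera("scene"); cv2.imwrite("pics/lift.png",cv2.resize(im[60:240,180:420,::-1],None,fx=3,fy=3))
E
```

```text
bracket_1 [array([ 0.56,  0.23,  2.07, -0.05,  0.37,  1.66]), array([ 0.57, -0.04,  2.03, -0.04,  0.68,  1.65])]
stem_1 [array([0.36, 0.22, 2.09, 0.2 , 0.37, 1.25]), array([ 0.32, -0.06,  2.04,  0.14,  0.7 ,  1.3 ])]
stem_2 [array([0.18, 0.23, 2.08, 0.39, 0.42, 0.9 ]), array([ 0.1 , -0.04,  2.03,  0.28,  0.74,  0.98])]
bracket_2 [array([0.01, 0.26, 2.03, 0.5 , 0.49, 0.66]), array([-0.11, -0.  ,  1.99,  0.38,  0.8 ,  0.74])]
stem_bin [True, True, True, True] [-0.1350809   0.03350078 -0.99026807] [ 0.39270095  0.22782291 -0.89100095]
bracket_bin [True, True, True, True] [-0.13631652  0.02805278 -0.99026807] [ 0.39270095  0.22782291 -0.89100095]
hover t 2.77 p [440.4 259.2 202.3] F [0.5 0.6 0.7] M [-0.14  0.19 -0.03] op 0.999 g 0.0
down hit=False t 3.61 p [491.2 288.5 117.8] F [-0.9 -0.5 -0.1] M [-0.14  0.18 -0.04] op 0.999 g 0.0
grab t 4.16 p [491.1 288.1 118.5] F [-3.9 -2.3  6.5] M [-0.19  0.35  0.  ] op 0.345 g 68.5
slid t 4.61 p [504.6 295.6 129.4] F [ 0.   0.  -0.2] M [-0.15  0.2  -0.01] op 0.345 g 69.3
lift t 5.47 p [432.5 254.4 244. ] F [ 0.2 -0.2 -3.6] M [-0.23  0.4  -0.02] op 0.348 g 69.3
```

View pics/lift.png

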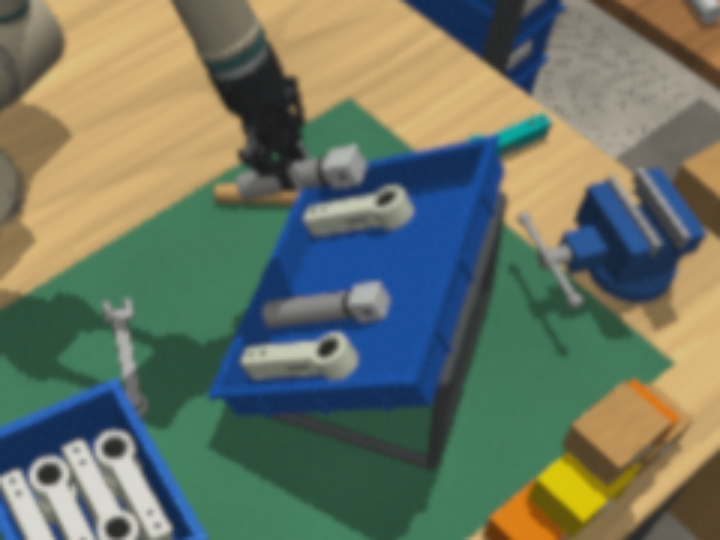

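The stem is held near (300,175) in this crop, parallel to the tote floor. Next I take it to the stem bin and feel for the stock.

Run:
```python
from h import *
above("stem_bin",-39); st("above")
feel("stem_bin",-39,92)
arm.hold(.2); st()
```

```text
above t 7.88 p [ 484.9 -405.7  273.2] F [ 0.5 -0.4 -2.6] M [-0.02 -0.11 -0.01] op 0.344 g 69.3
in t 8.88 p [ 485.  -407.3  123.1] F [-0.1 -0.1 -2.2] M [-0.01 -0.19  0.  ] op 0.351 g 69.4
felt True t 10.53 p [ 484.2 -406.8   78.2] F [-0.9  0.5  6. ] M [0.02 0.02 0.  ] op 0.349 g 70.4
base of part at 48.2
 t 10.73 p [ 484.2 -406.8   78.3] F [-0.3  0.8  5.7] M [ 0.02 -0.09  0.05] op 0.346 g 70.2
```

```bash
cat >> h.py <<'E'
def release(up=120):
    arm.grab(20); st("soft"); arm.let_go(); s=st("open")
    arm.line_to(s["eef_pos"]+[0,0,up],speed=150); st("up")
E
python3 - <<'E'
from h import *
arm.grab(20); st("soft"); arm.let_go(); st("open")
im=read_camera("scene"); cv2.imwrite("pics/rel.png",cv2.resize(im[190:330,80:280,::-1],None,fx=4,fy=4,interpolation=cv2.INTER_CUBIC))
E
```

```text
soft t 10.95 p [ 484.2 -406.8   78.3] F [-0.4  1.2  5.1] M [ 0.06  0.07 -0.06] op 0.344 g 70.2
open t 11.53 p [ 484.8 -394.    71.8] F [ 10.7  21.3 -11.2] M [ 3.17 -1.74 -0.18] op 1.0 g 11.2
```

View pics/rel.png

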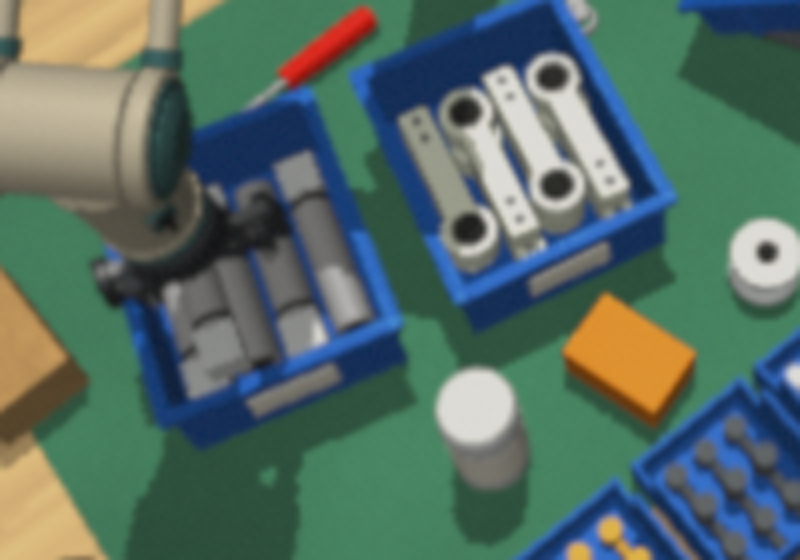

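Opening made the outer finger push off the bin wall with about 26 N, and the compliant arm moved aside. The stem lies in the row. Next is the second stem.

Run:
```python
from h import *
s=st("now"); arm.line_to(s["eef_pos"]+[0,0,150],speed=150); st("up")
cv2.imwrite("pics/stem1.png",cv2.resize(read_camera("scene")[190:330,80:280,::-1],None,fx=4,fy=4,interpolation=cv2.INTER_CUBIC))
pick("stem_2")
above("stem_bin",37); st("above")
if feel("stem_bin",37,62): release(150)
cv2.imwrite("pics/stem2.png",cv2.resize(read_camera("scene")[190:330,80:280,::-1],None,fx=4,fy=4,interpolation=cv2.INTER_CUBIC))
```

```text
now t 11.58 p [ 484.8 -394.    71.8] F [  9.1  20.7 -12.1] M [ 3.19 -1.79 -0.19] op 0.999 g 11.1
up t 12.71 p [ 484.3 -393.6  220.5] F [-0.7 -0.  -0.7] M [-0.06 -0.04  0.02] op 1.001 g 0.0
hover t 14.86 p [480.6 189.6 202.2] F [-0.3 -0.3  0.4] M [-0.1   0.19  0.03] op 0.999 g 0.0
down hit=False t 15.69 p [530.9 219.4 117.9] F [ 0.7 -0.1  1.4] M [-0.08  0.18 -0.  ] op 0.998 g 0.0
grab t 16.24 p [530.5 219.6 118.5] F [-4.4 -2.3  7. ] M [-0.17  0.38 -0.02] op 0.346 g 68.5
slid t 16.69 p [543.5 226.8 129. ] F [-0.2  0.1 -1.1] M [-0.22  0.3   0.  ] op 0.347 g 69.4
lift t 17.55 p [471.8 186.  243.9] F [-0.7  0.4 -3.2] M [-0.29  0.46  0.03] op 0.346 g 69.4
above t 19.44 p [ 503.  -331.7  273.1] F [ 0.4 -0.3 -3.8] M [-0.02 -0.16 -0.03] op 0.344 g 69.4
in t 20.6 p [ 503.4 -333.5   93.1] F [-0.2 -0.4 -3.4] M [-0.03 -0.16  0.02] op 0.347 g 69.4
felt True t 21.35 p [ 502.4 -333.    77.1] F [ 0.8 -1.5  5.4] M [-0.04 -0.12  0.04] op 0.347 g 70.4
base of part at 47.1
soft t 21.57 p [ 502.3 -333.    77. ] F [ 0.2 -0.7  5.3] M [-0.21 -0.22  0.06] op 0.343 g 70.4
open t 22.15 p [ 499.3 -339.2   74.3] F [ -6.6 -17.5 -11.9] M [-2.87  0.66  0.43] op 1.001 g 8.7
up t 23.29 p [ 498.8 -338.7  223. ] F [ 0.  -0.3  1.1] M [-0.05 -0.06  0.02] op 0.998 g 0.0
```

View pics/stem2.png

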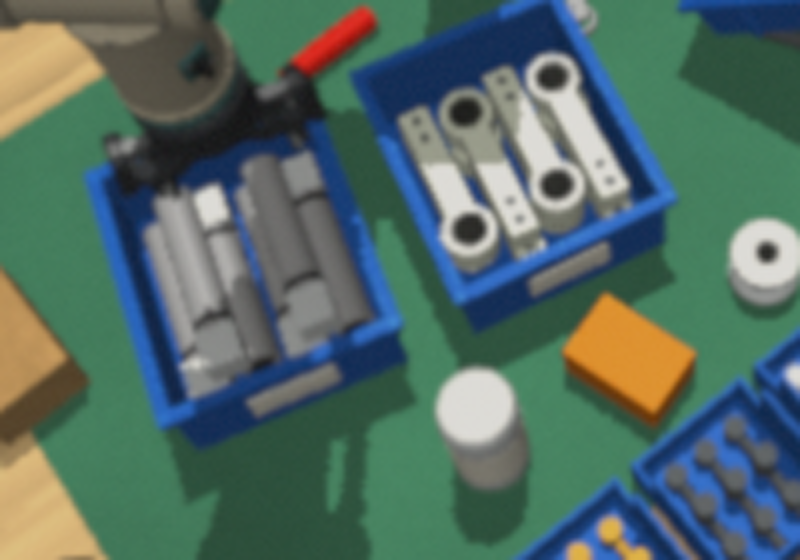

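Both stems lie lengthwise on the stock: (195,265) and (285,240) in the crop. Now the brackets, with the grasp offset away from the side walls.

Run:
```python
from h import *
pick("bracket_2",dy=5,gx=0)
above("bracket_bin",-37); st("above")
if feel("bracket_bin",-37,92): release(150)
cv2.imwrite("pics/br1.png",cv2.resize(read_camera("scene")[50:310,130:400,::-1],None,fx=2.3,fy=2.3,interpolation=cv2.INTER_CUBIC))
```

```text
hover t 25.04 p [516.7 123.5 201.1] F [ 0.2 -0.2  0.2] M [-0.06  0.19  0.01] op 0.999 g 0.0
down hit=False t 25.88 p [567.  153.4 116.7] F [-1.2 -0.4 -0.3] M [-0.06  0.16  0.01] op 1.001 g 0.0
grab t 26.46 p [567.1 153.3 117.4] F [-2.  -3.3  5.5] M [-0.4   0.24 -0.07] op 0.289 g 70.0
slid t 26.91 p [578.9 160.8 127.2] F [-0.1 -0.3 -2.7] M [-0.19  0.18 -0.05] op 0.293 g 68.8
lift t 27.77 p [508.  120.1 242.9] F [ 0.9  0.4 -3.1] M [-0.21  0.36 -0.03] op 0.287 g 68.8
above t 28.93 p [ 540.9 -179.5  272.1] F [ 0.4 -0.9 -2.3] M [-0.01 -0.12  0.01] op 0.289 g 68.8
in t 29.93 p [ 541.6 -180.9  123.1] F [-0.   0.1 -3.4] M [-0.02 -0.13  0.04] op 0.29 g 68.8
felt True t 31.15 p [ 540.8 -180.9   98. ] F [-0.6  0.2  5.6] M [0.05 0.01 0.02] op 0.289 g 69.9
base of part at 68.0
soft t 31.37 p [ 540.8 -180.9   98.1] F [-0.2  0.4  5.3] M [ 0.02 -0.05 -0.  ] op 0.289 g 69.8
open t 31.98 p [ 539.9 -171.9   93.8] F [  6.3  18.3 -11.2] M [ 3.18 -1.17 -0.28] op 1.001 g 9.2
up t 33.12 p [ 539.3 -171.8  242.6] F [-0.1 -0.8 -0.3] M [-0.05 -0.11 -0.01] op 1.002 g 0.0
```

View pics/br1.png

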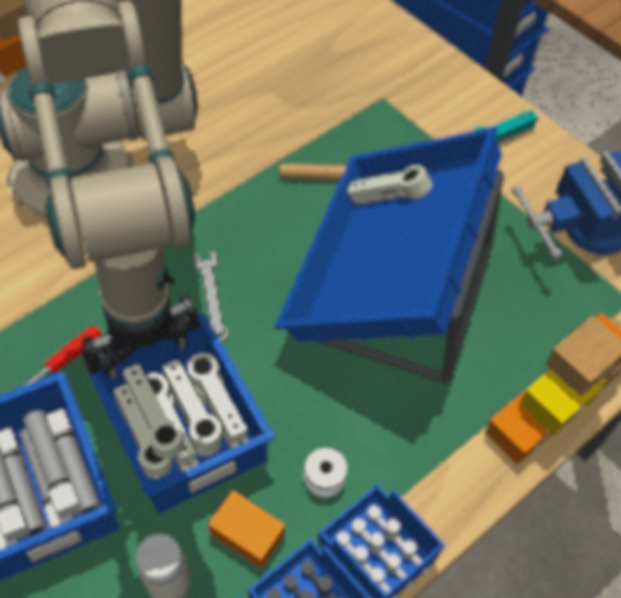

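The first bracket lies lengthwise at (150,405), and the last one waits in the tote at (390,185).

Run:
```python
from h import *
pick("bracket_1",dy=-9,gx=0)
above("bracket_bin",37); st("above")
if feel("bracket_bin",37,80): release(150)
s=arm.read_state(); arm.move_joints([0.3,*s["q"][1:]]); st("away")
a=read_camera("scene")[170:310,80:280,::-1]; b=read_camera("top")[130:250,270:430,::-1]
cv2.imwrite("pics/end.png",np.vstack([cv2.resize(a,(500,350),interpolation=3),cv2.resize(b,(500,250),interpolation=3) if 0 else cv2.resize(b[:100],(500,250),interpolation=3)]))
```

```text
hover t 35.02 p [403.4 320.9 201.1] F [-0.   0.3  0.1] M [-0.13  0.19 -0.01] op 1.001 g 0.0
down hit=False t 35.86 p [453.7 350.3 116.7] F [ 0.2 -0.   0.5] M [-0.06  0.19 -0.06] op 1.002 g 0.0
grab t 36.43 p [454.1 351.5 118.3] F [-4.1  1.1  7.4] M [0.53 0.51 0.08] op 0.3 g 65.7
slid t 36.88 p [467.  358.1 128.5] F [-1.9 -1.2  2.7] M [-0.13  0.32  0.13] op 0.296 g 65.3
lift t 37.74 p [395.  316.7 242.8] F [-0.2  0.8 -2.9] M [-0.25  0.44  0.03] op 0.298 g 65.5
above t 39.41 p [ 555.7 -107.1  272.9] F [ 0.2  0.9 -3.8] M [-0.06 -0.11 -0.01] op 0.298 g 65.5
in t 40.47 p [ 556.6 -108.4  111. ] F [ 0.5 -1.1 -2.9] M [-0.03 -0.13 -0.  ] op 0.297 g 65.5
felt True t 41.3 p [ 555.7 -108.4   98.1] F [ 0.2 -0.5  5.2] M [ 0.09 -0.    0.03] op 0.298 g 66.4
base of part at 68.2
soft t 41.52 p [ 555.6 -108.4   98.1] F [-0.1  0.2  5.9] M [ 0.01 -0.05  0.02] op 0.296 g 66.4
open t 42.12 p [ 552.7 -113.5   95.9] F [ -3.4 -15.2  -5.2] M [-2.34  0.48  0.33] op 1.0 g 6.8
up t 43.27 p [ 552.2 -113.2  244.8] F [ 0.4 -0.5 -0.4] M [-0.04 -0.08  0.02] op 1.001 g 0.0
away t 44.56 p [516.5 225.7 244.6] F [ 0.6 -0.2 -0.8] M [ 0.05 -0.03 -0.05] op 1.001 g 0.0
```

View pics/end.png

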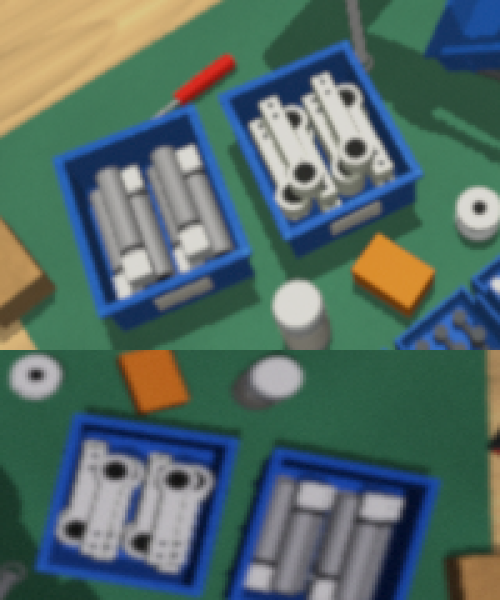

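Both stems (around (130,225) and (190,195)) and both brackets (around (295,140) and (340,115)) lie lengthwise on their stock. The other things are where they were.

```bash
python3 -c "
from workcell import arm
print(arm.finish_job())"
```

```text
the job is handed in; nothing more can be done
None
```

Both stems are in the stem bin and both brackets in the bracket bin, each laid lengthwise on its fellows after a touch of about 5 N; job handed in at about 45 s on the clock, though each time the fingers opened the outer one pushed on the bin wall with up to about 26 N.

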